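# Feel out the portafilter's rim and seat the dosing funnel

## Robot

A 7-joint arm with a two-finger parallel gripper is mounted at the origin on a cart in front of the work surface, level with it; the furniture and walls round the work are solid. World frame = base frame: x ahead of the robot, y to its left, z up, the work surface at z = 0. Lengths are in m, angles in rad, forces in N, time in s.
With the tool pointing down it reaches from about 0.425 to 1.025 m from the base axis. Payload 9.4 kg.
Tool frame: the origin (TCP) lies at the very end of the fingers, on their centre line; the grasp point (between the pads) lies pinch_z behind it (pinch_z is the distance from the TCP to the grasp point, in m); z points along the fingers, y is the line along which they close (so a half turn about z gives the same grasp; the last joint's range is limited). The gripper opens to 93 mm and grips with 3 to 60 N. Pads are 15 mm wide; open, the fingers measure 128 mm over their backs; the gripper's body (75 mm by 188 mm) begins 65 mm behind the grasp point.
Start: joints at [-1.272, 0.599, -0.003, 1.599, 0.002, 0.943, -0.08], TCP at [0.266, 0.674, 0.219] pointing down, gripper open.
Joint ranges: [-2.57, 2.57], [-0.35, 1.97], [-1.29, 1.29], [0.11, 2.56], [-1.05, 4.19], [0.11, 1.86], [-2.63, 2.63]. Speed limits (rad/s): [2.22, 2.22, 3.01, 3.01, 3.14, 3.14, 3.14].

## Interface

Orientations are given as a unit quaternion [w, x, y, z].
In Python, from plant import get_obs, capture, sign_off, pinch_z gives the robot as it stands.
- The arm moves only by the tool send_rows, never from a script. Its arguments are lists of equal length, an entry for each row: "xyz": the shift along the tool's x, y, z in mm, a list of three; "rotation": the turn, a rotation vector about the tool's x, y, z in rad, a list of three. In form: {"xyz": [[dx, dy, dz], ...], "rotation": [[wx, wy, wz], ...]}. A call has 1 to 20 rows; each row is the pose to reach, as a shift and turn from the pose commanded when the call began, along the tool's axes at that moment; what a row does not reach only later rows make up. A row lasts 1/8 s, in which the tool goes at most 62.5 mm and 10.7 degrees, less where a joint would pass 70% of its speed; a pose out of reach is approached as far as the arm can. A call with a gripper value outside its range is refused whole. "claw" is the closure in counts, from 0 (fully open) to 255 (shut), set as the call begins (left out, the last holds). The fingers move at their own pace and stop on an object; "newtons" is the grip in N (left out, the last holds). Time passes only in rows, so rows that repeat a pose let the fingers close. It gives the time, the measured TCP pose, the force, the opening and the grip force at its end, in the units of the state.
- get_obs(): the state, without advancing time (a new reading comes with each control period).
- capture(name): name is "scene" or "top" or "wrist"; returns a dict with "color" (400x640x3 uint8, blue, green, red), "K" (3x3 intrinsics, pixels), "k1" (the pictures are not rectified: a ray, as slopes to the right and down, at radius r is drawn at 1 + k1 r^2 times it, then the intrinsics apply), "origin" and "attitude" of the camera in the world. Camera axes: x right, y up, looking along -z (the intrinsics and any distortion apply to the point x, -y, -z); pixel columns grow to the right and rows downward; lengths in m; the calibration is good to about 2 mm. A picture is of the moment at which its call begins. There is no depth.
- sign_off(): hands the job in; it is judged then, once.
The state is a dict: "clock": time; "joint_pos": joint angles; "joint_vel": joint speeds; "effort": joint torques, N m; "ee_pos": TCP position; "tcp_rot": TCP orientation; "contact_force": force on the tool from outside, world axes, zero at the start; "ft_torque": the same for the moment, N m; "opening": opening from 0.0 (shut) to 1.0 (fully open); "gripper_force": force on a finger pad.
Only numpy, scipy, OpenCV 4.12 (cv2) and the standard library are available. Lean on these libraries where they do the work, as an engineer would, in place of code of your own. Each camera call takes 0.05 s, during which the arm holds its last target. There are 200 camera calls.

## Task

Get the portafilter in the tamping station ready for the next dose. It stands with play in its recess, so pick up the metal dosing funnel and, holding it beside the rim, gently touch off the rim with the funnel's lower edge in three places, first the left side, then the far side, then the right (seen from the end of the portafilter's handle), without shoving it; then lower the funnel centrally into the basket until its shoulder sits flush on the rim all round, and let go. Leave the other things where they are.

Things in the scene. Friction and masses are not known exactly. Their poses are not given: they have to be found in the camera images.
- stand: Tamping station: round dark wooden block 136 mm across, 27 mm high, too heavy to shift, with a round recess 90 mm across in which a bottomless portafilter stands upright. Origin: centre of the block's underside, on the worktop. z up; -x along the portafilter's handle (to the robot, turned up to 0.3 rad); seen from the handle's end +y is the left side, +x the far side.
- head (a point): Point of the station 72 mm above its origin, at the height of the portafilter's flat rim; axes as the station's. The portafilter itself is not measured: the axis of its head stands up to 9 mm off this point in x and also in y. The head is round, 70 mm across outside with a vertical side from 32 to 72 mm height; its open basket is 60 mm across inside and more than 30 mm deep.
- handle_rest (a point): Point of the station 110 mm from its axis along -x and 46 mm high, about the middle of the black handle (30 mm thick, ends 171 mm from the head's axis). Two ears on the head reach 41.5 mm out at +y and -y, at 49 to 56 mm height. The portafilter stands on rubber: it keeps still under a light touch but slides when pushed sideways with over about 10 N.
- funnel: Dosing funnel: loose aluminium ring 40 mm high, 0.13 kg, two fine dark lines round its top. Skirt 57 mm across and 9 mm high, then a flat shoulder out to a straight body 64 mm across: grip across this. Origin: centre of the skirt's underside; z up its axis; starts upright. The skirt enters the basket (1.5 mm clearance), the shoulder rests on the rim: origin then 63 mm above the worktop.
- dosing_cup: Bystander: a plain steel dosing cup, straight round cup 59 mm across and 46 mm high, holding coffee, without shoulder or skirt; it and the funnel stand one to the left and one to the right of the station, either way round. Origin: centre of its underside.
- tamper: Bystander: tamper with steel base 58 mm across and black handle, 94 mm high, behind the station. Origin: centre of its underside.
- pitcher: Bystander: small steel milk pitcher, 66 x 101 mm, 81 mm high, behind the station. Origin: centre of its underside.
Things that resemble listed ones, but are neither listed nor needed, are in the scene too. What is shaped like the funnel but blue is not meant.

How it is judged:
On the way, in this order (a step that is already met when the one before it is completed fails the run):
1. the funnel's lower part touches the portafilter's head from the left, below the rim (contact force between funnel and stand above 0.5 N and z of funnel in the frame of stand between 0.045 and 0.0705 m and y of funnel in the frame of stand above 0.035 m and x of funnel in the frame of stand below 0.042 m), for 0.02 s.
2. then from the far side (contact force between funnel and stand above 0.5 N and z of funnel in the frame of stand between 0.045 and 0.0705 m and x of funnel in the frame of stand above 0.042 m and y of funnel in the frame of stand between -0.035 and 0.035 m), for 0.02 s.
3. then from the right (contact force between funnel and stand above 0.5 N and z of funnel in the frame of stand between 0.045 and 0.0705 m and y of funnel in the frame of stand below -0.035 m and x of funnel in the frame of stand below 0.042 m), for 0.02 s.
At the end, for the whole second after the job is handed in: The funnel's skirt is in the portafilter's basket with its shoulder down on the rim (origin 60 to 64.5 mm above the worktop, within 12 mm of the station's axis in x and y), upright within 0.05 rad, at rest and released (z of funnel in the frame of stand between 0.06 and 0.0645 m and x of funnel in the frame of stand between -0.012 and 0.012 m and y of funnel in the frame of stand between -0.012 and 0.012 m and angle between funnel's own z axis and vertical below 0.05 rad and linear speed of funnel below 0.02 m/s and contact force between the fingers and funnel below 0.1 N and contact force between the fingers and stand below 0.1 N); the robot touches nothing.
It fails at once if the funnel or the fingers press on the portafilter or the station with more than 20 N (contact force between any of funnel, the fingers and stand above 20 N).
It fails at once if the dosing cup, tamper or pitcher is moved by more than 20 mm (distance of any of dosing_cup, tamper, pitcher from where it was at the start of the episode above 0.02 m).
It also fails if it takes over 67 s, if anything falls off the work surface, if the arm or the gripper's body presses on something with over 40 N, if the wrist force passes 120 N, or if a joint passes its speed limit or range.

## Working session

There is one attempt and no reset: what is moved stays moved. The work goes in short steps, Python scripts to look and compute and a tool call to move; the robot and the scene stay as the last step left them, time stands still between calls to the robot, and variables do not carry over. Pictures are saved under pics/ and viewed, at most 10 in all, crops included, and the job is handed in when it is done.

Besides the shell and the picture viewer there is one more tool, called after "Request:" as name(argument=value, ...) on one line, values as JSON. send_rows: Moves the arm, as the interface text tells. Its arguments: {"type":"object","properties":{"xyz":{"type":"array","items":{"type":"array","items":{"type":"number"}}},"rotation":{"type":"array","items":{"type":"array","items":{"type":"number"}}},"claw":{"type":"number"},"newtons":{"type":"number"}},"required":["xyz","rotation"]}

```bash
mkdir -p pics
cat > h.py <<'E'
import numpy as np, cv2, pickle
from plant import get_obs, capture, sign_off, pinch_z
from scipy.spatial.transform import Rotation as R
def rot(q):
    q=np.array(q,float)
    return q if q.shape==(3,3) else R.from_quat([q[1],q[2],q[3],q[0]]).as_matrix()
def snap(n,f):
    c=capture(n); cv2.imwrite('pics/'+f+'.png',c['color']); pickle.dump(c,open('pics/'+f+'.pkl','wb')); return c
def load(f): return pickle.load(open('pics/'+f+'.pkl','rb'))
def und(c,p):
    K=np.array(c['K']); d=np.array([c['k1'],0,0,0],float)
    return cv2.undistortPoints(np.array(p,float).reshape(-1,1,2),K,d,None,None).reshape(-1,2)
def px2w(c,p,z):
    n=und(c,p); d=np.c_[n[:,0],-n[:,1],-np.ones(len(n))]@rot(c['attitude']).T
    o=np.array(c['origin']); return o+d*((z-o[2])/d[:,2])[:,None]
def w2px(c,P):
    q=(np.array(P,float).reshape(-1,3)-c['origin'])@rot(c['attitude'])
    s=np.c_[q[:,0],-q[:,1]]/-q[:,2:]; r2=(s**2).sum(1,keepdims=True); s=s*(1+c['k1']*r2)
    K=np.array(c['K']); return np.c_[s[:,0]*K[0,0]+K[0,2],s[:,1]*K[1,1]+K[1,2]]
E
python3 - <<'E'
from h import *
for n in('top','scene'):
    c=snap(n,n+'0'); print(n,c['origin'],c['attitude'],c['k1'],c['K'])
print(get_obs(),pinch_z)
E
```

```text
top [ 0.38106498 -0.01399054  1.16820089] [-0.70409459 -0.06256236  0.06108084  0.70470269] 0.059689091475467755 [[519.88544529   0.         322.43413207]
 [  0.         519.88544529 194.25363043]
 [  0.           0.           1.        ]]
scene [0.61452739 0.6612296  0.61246895] [0.03908177 0.02494697 0.43335619 0.90002926] -0.011295304678652385 [[391.74723296   0.         316.56298066]
 [  0.         391.74723296 205.90020261]
 [  0.           0.           1.        ]]
{'clock': 0.1, 'joint_pos': array([-1.27174823,  0.60003614, -0.00255008,  1.60002758,  0.00181695,
        0.94287696, -0.07985714]), 'joint_vel': array([ 0.0019828 , -0.00103463, -0.00218883, -0.00175129,  0.0007155 ,
        0.00023844,  0.00027416]), 'effort': array([ 3.93895272e-03, -7.66557384e+01,  1.50163684e+00, -2.52936298e+01,
       -5.23348746e-02,  1.35496756e-02,  4.22370294e-05]), 'ee_pos': array([0.26591131, 0.67402669, 0.21786067]), 'tcp_rot': array([-5.81327001e-05,  1.86762468e-01,  9.82404870e-01, -6.70520706e-04]), 'contact_force': array([ 0.04624549,  0.11994934, -0.52920887]), 'ft_torque': array([0.01584901, 0.03183011, 0.0355141 ]), 'gripper_force': 0.0, 'opening': 1.0032723358084175} 0.0188
```

View pics/top0.png

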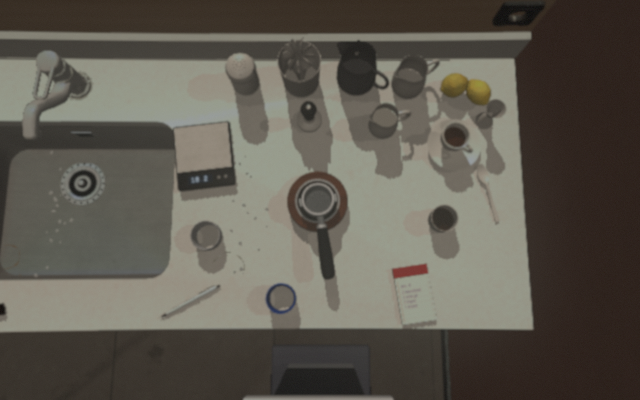

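View pics/scene0.png

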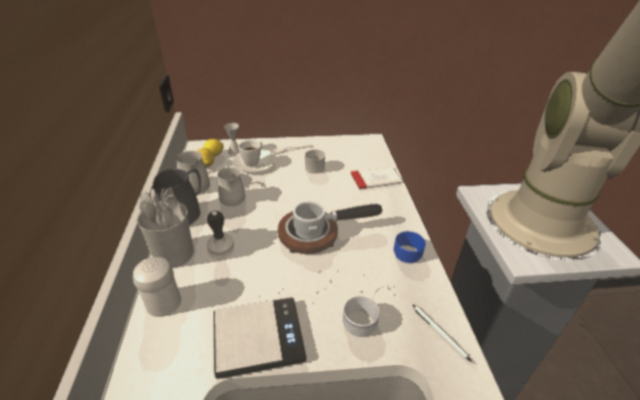

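Candidates for the funnel:
- Ring at top (207,236) / scene (361,316): open, possibly with a shoulder.
- Cup at top (443,219) / scene (315,161): dark inside, so probably the dosing cup with coffee.
- Blue ring at top (281,298): excluded by the description.

I choose the first and will check it in a close crop.

Run:
```python
from h import *
t=load('top0')['color'];s=load('scene0')['color']
def cr(i,u,v,w=40,h=30): return cv2.resize(cv2.convertScaleAbs(i[v-h:v+h,u-w:u+w],alpha=1.5),(400,300),interpolation=cv2.INTER_CUBIC)
cv2.imwrite('pics/crop.png',np.vstack([np.hstack([cr(s,361,316),cr(s,315,161)]),np.hstack([cr(t,207,236),cr(t,318,202)])]))
c=load('top0')
print(px2w(c,[[207,232],[443,215],[281,295]],.04), px2w(c,[[318,202]],.072))
```

```text
[[ 0.49772165  0.23885816  0.04      ]
 [ 0.53442712 -0.27450448  0.04      ]
 [ 0.36324314  0.07653994  0.04      ]] [[ 0.55818569 -0.00226966  0.072     ]]
```

View pics/crop.png

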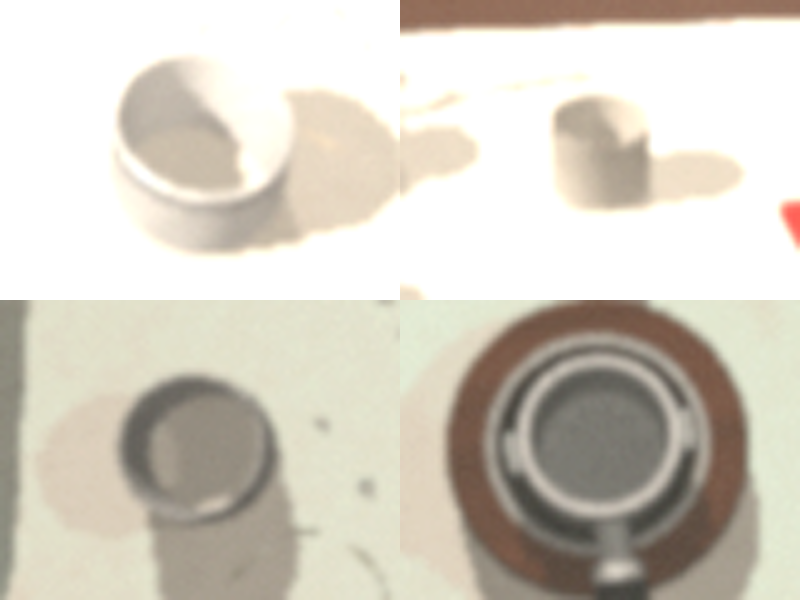

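The crop settles it. The left ring (scene 361,316; top 207,236) is open right through and stepped underneath, so it is the funnel. The right one is the plain cup. The station head is at top (318,202), with the handle running to (327,275).

Next I'll measure more precisely from the top image and work out the move to above the funnel.

```bash
cat >> h.py <<'E'
def rel(target,Rt=None,q=None,p=None):
    o=get_obs(); Rm=rot(o['tcp_rot'] if q is None else q); p=o['ee_pos'] if p is None else p
    d=Rm.T@(np.array(target)-p)*1000
    w=None if Rt is None else R.from_matrix(Rm.T@Rt).as_rotvec()
    return d.round(1),w
def down(yaw): # tool y at world angle yaw+90deg, z down; tool x = -(cos,sin)
    c,s=np.cos(yaw),np.sin(yaw); return np.array([[-c,-s,0],[-s,c,0],[0,0,-1.]])
E
python3 - <<'E'
from h import *
c=load('top0')
g=cv2.cvtColor(c['color'],cv2.COLOR_BGR2HSV)
im=c['color'].astype(int)
# wood block: reddish
m=((im[...,2]-im[...,0]>20)&(im[...,2]<120)).astype(np.uint8); m[:165]=0;m[240:]=0;m[:,:280]=0;m[:,355:]=0
ct=max(cv2.findContours(m,0,1)[0],key=cv2.contourArea)
e=cv2.fitEllipse(cv2.convexHull(ct)); print('wood',e,px2w(c,[e[0]],.027))
# handle: dark low sat
h=(im.max(2)<50).astype(np.uint8); h[:232]=0;h[285:]=0;h[:,:312]=0;h[:,340:]=0
n,l,st,ce=cv2.connectedComponentsWithStats(h); i=1+st[1:,4].argmax(); ys,xs=np.where(l==i); print(st[i],ce[i])
P=px2w(c,np.c_[xs,ys],.05)[:,:2]; u,s,vt=np.linalg.svd(P-P.mean(0),full_matrices=False)
d=vt[0]*np.sign(-vt[0][0]); yaw=np.arctan2(-d[1],-d[0]); print('handle c',P.mean(0),'yaw',yaw)
hc=px2w(c,[[318,199.8]],.072); print('head',hc)
print(rel([.5,.24,.2],down(yaw)), down(yaw), rot(get_obs()['tcp_rot']))
E
```

```text
wood ((316.7226867675781, 200.63735961914062), (58.88187789916992, 59.960411071777344), 88.32427978515625) [[0.56852951 0.00105528 0.027     ]]
[318 232  15  46 315] [324.96507937 252.92380952]
handle c [ 0.4514976  -0.01701828] yaw 0.14306081468798287
head [[ 0.56294802 -0.00226573  0.072     ]]
(array([-377. , -317.8,   18.3]), array([-1.34432794e-03, -2.14205675e-04, -5.18792004e-01])) [[-0.98978424 -0.14257332  0.        ]
 [-0.14257332  0.98978424  0.        ]
 [ 0.          0.         -1.        ]] [[-9.30239555e-01  3.66952637e-01 -3.64675899e-04]
 [ 3.66952793e-01  9.30238662e-01 -1.29573160e-03]
 [-1.36236508e-04 -1.33915963e-03 -9.99999094e-01]]
```

Request:
send_rows(xyz=[[-38,-32,2],[-75,-64,4],[-113,-95,6],[-151,-127,8],[-188,-159,10],[-226,-191,12],[-264,-222,14],[-302,-254,16],[-339,-286,18],[-377,-318,18],[-377,-318,18],[-377,-318,18]], rotation=[[0,0,-0.05],[0,0,-0.1],[0,0,-0.16],[0,0,-0.21],[0,0,-0.26],[0,0,-0.31],[0,0,-0.36],[0,0,-0.42],[0,0,-0.47],[0,0,-0.519],[0,0,-0.519],[0,0,-0.519]], claw=0)

```text
clock: 1.6
ee_pos: [0.4998, 0.2405, 0.2005]
tcp_rot: [-0.0, -0.071, 0.997, 0.0]
contact_force: [0.4, 0.1, 0.1]
opening: 0.998
gripper_force: 0.0
```

Run:
```python
from h import *
c=snap('wrist','w1'); o=get_obs(); print(o['ee_pos'],rot(o['tcp_rot']).round(3),o['joint_pos'].round(2),o['contact_force'],c['origin'],c['k1'],w2px(c,[.498,.239,.04]))
```

```text
[0.49953121 0.24127344 0.20052735] [[-0.99  -0.144 -0.   ]
 [-0.144  0.99   0.   ]
 [ 0.     0.001 -1.   ]] [-0.45  0.42 -0.15  2.    0.09  0.72  1.07] [-0.80784149 -0.58696127 -0.78235491] [0.42160411 0.22997502 0.36650597] 0.00014509573893014107 [[312.73295781 186.61531336]]
```

View pics/w1.png

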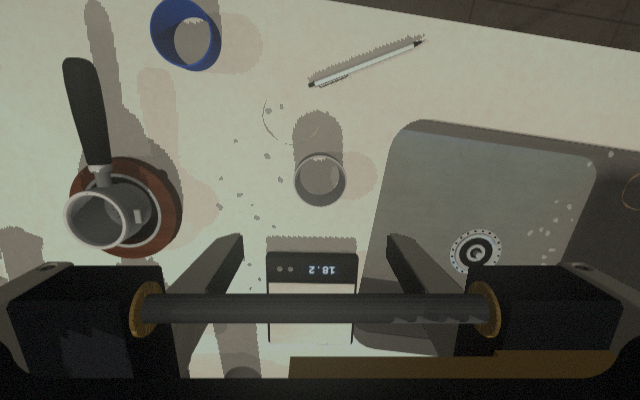

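The wrist view shows the funnel at (320,181), the station with the portafilter head at about (97,220), the blue ring at (186,33), and the scale below. I'll refine the funnel and head centres with enlarged crops and model overlays.

```bash
cat >> h.py <<'E'
from scipy.optimize import minimize
A=np.linspace(0,2*np.pi,120,endpoint=False)
def ring(x,y,z,r): return np.c_[x+r*np.cos(A),y+r*np.sin(A),0*A+z]
def fitring(c,x0,z,r,dr=.0012,sgn=None):
    """maximise |radial gradient| along the projected circle"""
    g=cv2.GaussianBlur(cv2.cvtColor(c['color'],cv2.COLOR_BGR2GRAY),(0,0),.8).astype(np.float32)
    def s(xy,rr):
        p=w2px(c,ring(*xy,z,rr)).astype(np.float32); return cv2.remap(g,p[:,0],p[:,1],cv2.INTER_LINEAR)
    def f(xy):
        d=s(xy,r+dr)-s(xy,r-dr); return -np.mean(np.clip(np.abs(d) if sgn is None else sgn*d,0,25))
    gr=[(f((x0[0]+a,x0[1]+b)),x0[0]+a,x0[1]+b) for a in np.arange(-.01,.0101,.001) for b in np.arange(-.01,.0101,.001)]
    b=min(gr); m=minimize(f,b[1:],method='Nelder-Mead',options=dict(initial_simplex=[[b[1],b[2]],[b[1]+.0008,b[2]],[b[1],b[2]+.0008]]))
    return m.x,-m.fun
E
python3 - <<'E'
from h import *
w=load('w1'); t=load('top0')
print('rough w',px2w(w,[[320.5,179]],.04)); 
fw=fitring(w,(.498,.239),.04,.032); ft=fitring(t,(.498,.239),.04,.032); print('funnel',fw,ft)
hw=fitring(w,(.563,-.002),.072,.035); hi=fitring(w,(.563,-.002),.072,.030); ht=fitring(t,(.563,-.002),.072,.035)
sw=fitring(w,(.567,.001),.027,.068);s2=fitring(t,(.567,.001),.027,.068)
print('head',hw,hi,ht,'stand',sw,s2)
def ov(c,rings,u,v,w,h,k):
    i=cv2.resize(c['color'][v-h:v+h,u-w:u+w],None,fx=k,fy=k,interpolation=cv2.INTER_CUBIC)
    for P,col in rings: cv2.polylines(i,[((w2px(c,P)-[u-w,v-h]+.5)*k*8).astype(int)],True,col,1,cv2.LINE_AA,3)
    return i
G=(0,255,0);Rr=(0,0,255);Y=(0,255,255)
a=[ov(w,[(ring(*fw[0],.04,.032),G),(ring(*fw[0],0,.0285),Rr)],320,181,40,40,5),
 ov(w,[(ring(*hw[0],.072,.035),G),(ring(*sw[0],.027,.068),Rr)],110,205,70,70,3),]
b=[ov(t,[(ring(*ft[0],.04,.032),G)],207,236,40,30,5),ov(t,[(ring(*ht[0],.072,.035),G),(ring(*s2[0],.027,.068),Rr)],318,202,40,30,5)]
a[1]=cv2.resize(a[1],(400,400));b=[cv2.resize(x,(267,200)) for x in b]
im=np.zeros((600,800,3),np.uint8); im[:400]=np.hstack(a); im[400:,:267]=b[0]; im[400:,400:667]=b[1]; cv2.imwrite('pics/ov.png',im)
E
```

```text
rough w [[0.4874877  0.24683929 0.04      ]]
funnel (array([0.49113956, 0.24639373]), np.float64(23.831974029541016)) (array([0.49208392, 0.24249479]), np.float64(14.500911712646484))
head (array([0.56302299, 0.00218298]), np.float64(21.24560546875)) (array([0.563, 0.001]), np.float64(25.0)) (array([ 0.56566865, -0.00099852]), np.float64(18.562694549560547)) stand (array([0.5629915 , 0.00969529]), np.float64(16.676424026489258)) (array([5.67438070e-01, 4.66604251e-04]), np.float64(19.66532325744629))
```

View pics/ov.png

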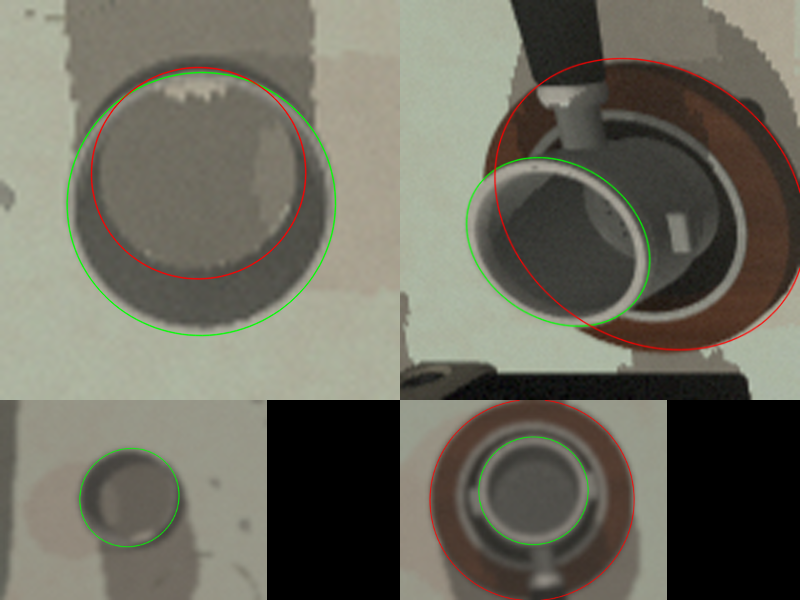

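The overlays fit: funnel rim at wrist (320,181), head rim at wrist (97,220), and the top view agrees within 3 to 4 mm, consistent with the calibration. The means are funnel (0.4915, 0.2445) and head (0.564, 0.0005), with yaw about 0.143.

Run:
```python
from h import *
for i in range(3):
    o=get_obs(); print(o['ee_pos'],o['contact_force'].round(2))
    capture('wrist')
print(rel([.4915,.2445,.013],down(.143)))
```

```text
[0.49953121 0.24127344 0.20052735] [-0.81 -0.59 -0.78]
[0.49940262 0.24156251 0.20054468] [-0.05  1.25 -0.67]
[0.49937218 0.2416491  0.20058019] [-0.43  0.02 -0.4 ]
(array([  7.4,   4. , 187.6]), array([ 3.24336056e-04, -9.83505657e-05,  2.35608897e-03]))
```

Request:
send_rows(xyz=[[4,2,40],[7,4,85],[7,4,125],[7,4,160],[7,4,180],[7,4,187],[7,4,187],[7,4,187]], rotation=[[0,0,0],[0,0,0],[0,0,0],[0,0,0],[0,0,0],[0,0,0],[0,0,0],[0,0,0]])

```text
clock: 2.8
ee_pos: [0.493, 0.2437, 0.0145]
tcp_rot: [0.001, -0.072, 0.997, 0.0]
contact_force: [0.1, -0.4, 0.1]
opening: 0.998
gripper_force: 0.0
```

Request:
send_rows(xyz=[[0,0,0],[0,0,0],[0,0,0],[0,0,0],[0,0,0],[0,0,0],[0,0,0],[0,0,0]], rotation=[[0,0,0],[0,0,0],[0,0,0],[0,0,0],[0,0,0],[0,0,0],[0,0,0],[0,0,0]], claw=255, newtons=40)

```text
clock: 3.8
ee_pos: [0.4928, 0.2435, 0.0139]
tcp_rot: [0.0, -0.072, 0.997, 0.0]
contact_force: [-1.2, 0.8, 5.2]
opening: 0.685
gripper_force: 40.0
```

Run:
```python
from h import *
o=get_obs(); print(o)
```

```text
{'clock': 3.8, 'joint_pos': array([-0.51047079,  0.70385847, -0.07585843,  2.14124452,  0.16579352,
        0.30107172,  0.98729888]), 'joint_vel': array([ 0.00075939,  0.00058388,  0.00048462,  0.00244505, -0.00128564,
       -0.00038217,  0.00013441]), 'effort': array([ 5.07882368e-01, -6.48556709e+01,  1.14628583e+00, -8.36562216e+00,
        1.60784991e-01,  1.66372326e-01,  4.07997204e-02]), 'ee_pos': array([0.49276859, 0.24349644, 0.01389452]), 'tcp_rot': array([ 2.93806852e-04, -7.15777391e-02,  9.97434957e-01,  2.19404633e-04]), 'contact_force': array([-1.20551675,  0.84674775,  5.22095268]), 'ft_torque': array([ 0.33927537,  0.13361557, -0.0878287 ]), 'gripper_force': 40.001603078562766, 'opening': 0.6848813956218114}
```

Request:
send_rows(xyz=[[0,0,-20],[0,0,-60],[0,0,-100],[0,0,-126],[0,0,-126],[0,0,-126]], rotation=[[0,0,0],[0,0,0],[0,0,0],[0,0,0],[0,0,0],[0,0,0]])

```text
clock: 4.55
ee_pos: [0.492, 0.2427, 0.1386]
tcp_rot: [-0.001, -0.072, 0.997, -0.0]
contact_force: [-0.4, 0.3, -1.9]
opening: 0.682
gripper_force: 40.0
```

Run:
```python
from h import *
o=get_obs(); print(o['ee_pos'],o['contact_force'],o['opening'])
h=np.array([.564,.0005]); Y=np.array([-np.sin(.143),np.cos(.143)])
print(rel([*(h+.085*Y),.1399],down(.143)))
snap('wrist','w2')
```

```text
[0.49204598 0.2427063  0.13859846] [-0.35073725  0.28936016 -1.94335849] 0.6821906670872098
(array([ -36.7, -165. ,   -1.2]), array([-0.00071052, -0.00130109,  0.00013002]))
```

View pics/w2.png

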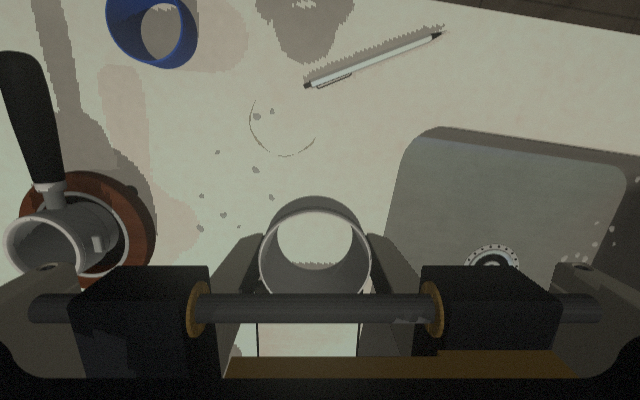

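The funnel is held upright between the fingers, top rim centred at about (316,250). Now the carry to the left standby, still high.

Request:
send_rows(xyz=[[-6,-27,0],[-12,-55,-1],[-18,-82,-1],[-24,-110,-1],[-31,-137,-1],[-36,-160,-1],[-37,-165,-1],[-37,-165,-1],[-37,-165,-1]], rotation=[[0,0,0],[0,0,0],[0,0,0],[0,0,0],[0,0,0],[0,0,0],[0,0,0],[0,0,0],[0,0,0]])

```text
clock: 5.72
ee_pos: [0.5523, 0.0864, 0.1403]
tcp_rot: [-0.0, -0.072, 0.997, 0.0]
contact_force: [0.4, 0.3, -1.1]
opening: 0.685
gripper_force: 40.0
```

Run:
```python
from h import *
Rm=down(.143)
w=load('w2'); f=fitring(w,(.492,.243),.1386+.0261,.032); print('funnel in hand',f, 'minus TCP in tool', Rm[:2,:2].T@(f[0]-[.49205,.2427])*1000)
c=snap('wrist','w3'); o=get_obs(); p=o['ee_pos']; print(p,o['contact_force'])
f=fitring(c,p[:2],p[2]+.0261,.032); print('in hand',f,Rm[:2,:2].T@(f[0]-p[:2])*1000)
for z,r,n in((.072,.035,'o'),(.072,.030,'i'),(.027,.068,'stand'),(.027,.045,'recess')): print(n,fitring(c,(.564,.0005),z,r))
```

```text
funnel in hand (array([0.48988535, 0.24301238]), np.float64(18.10001564025879)) minus TCP in tool [2.09803183 0.61768589]
[0.55235253 0.08639044 0.14044723] [-0.65088708 -0.14382097 -1.82566093]
in hand (array([0.55032464, 0.08674439]), np.float64(18.264020919799805)) [1.95675132 0.63933828]
o (array([ 5.64064795e-01, -2.13403320e-04]), np.float64(24.709716796875))
i (array([5.64e-01, 5.00e-04]), np.float64(25.0))
stand (array([0.56558877, 0.0036027 ]), np.float64(19.819896697998047))
recess (array([ 0.57374753, -0.00675754]), np.float64(16.124658584594727))
```

View pics/w3.png

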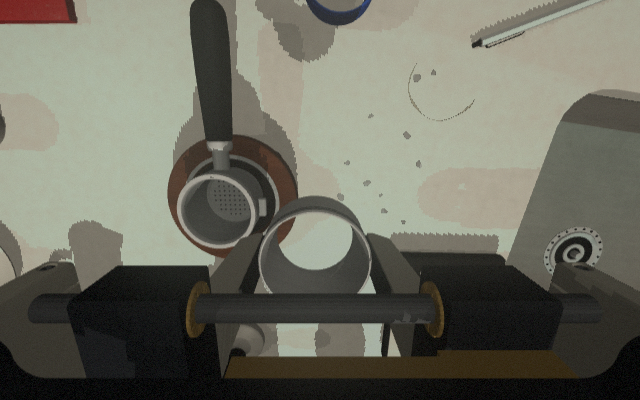

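Wrist view: portafilter head at (216,211) with its handle pointing straight up the image, so the tool axes match the station's. The funnel in hand is at (315,248). By this picture the left contact is about 24.5 mm away along tool −y. I'll lower to touching height and approach.

Request:
send_rows(xyz=[[-1,0,20],[-1,0,45],[-1,0,60],[-1,-6,60.5],[-1,-12,60.5],[-1,-18,60.5],[-1,-21,60.5],[-1,-21,60.5],[-1,-21,60.5]], rotation=[[0,0,0],[0,0,0],[0,0,0],[0,0,0],[0,0,0],[0,0,0],[0,0,0],[0,0,0],[0,0,0]])

```text
clock: 6.9
ee_pos: [0.5568, 0.0647, 0.0803]
tcp_rot: [0.0, -0.072, 0.997, 0.0]
contact_force: [0.2, -0.2, -1.5]
opening: 0.688
gripper_force: 40.0
```

Request:
send_rows(xyz=[[0,-0.5,0],[0,-1,0],[0,-1,0]], rotation=[[0,0,0],[0,0,0],[0,0,0]])

```text
clock: 7.28
ee_pos: [0.5569, 0.0635, 0.0801]
tcp_rot: [-0.0, -0.072, 0.997, -0.0]
contact_force: [-0.4, -0.4, -1.5]
opening: 0.683
gripper_force: 40.0
```

Request:
send_rows(xyz=[[0,-0.5,0],[0,-1,0],[0,-1,0]], rotation=[[0,0,0],[0,0,0],[0,0,0]])

```text
clock: 7.65
ee_pos: [0.557, 0.0629, 0.0801]
tcp_rot: [0.0, -0.072, 0.997, 0.0]
contact_force: [-1.2, 1.8, -2.6]
opening: 0.684
gripper_force: 40.0
```

Request:
send_rows(xyz=[[0,-0.5,0],[0,-0.5,0]], rotation=[[0,0,0],[0,0,0]])

```text
clock: 7.9
ee_pos: [0.557, 0.0628, 0.0802]
tcp_rot: [0.0, -0.072, 0.997, 0.0]
contact_force: [-2.2, 6.2, -1.6]
opening: 0.681
gripper_force: 40.0
```

Run:
```python
from h import *
for i in range(4):
    o=get_obs(); print(o['ee_pos'],o['contact_force'].round(2)); capture('top')
```

```text
[0.55700001 0.06283854 0.0801562 ] [-2.17  6.2  -1.62]
[0.55701624 0.06281659 0.08014673] [-1.53  3.99 -0.93]
[0.5570224  0.06283692 0.08016631] [-0.96  4.94 -1.93]
[0.55699169 0.06280061 0.08014215] [-2.88  4.73 -1.74]
```

Left touch made at TCP (0.5570, 0.0628), about 5 N. Now around to the far side.

Request:
send_rows(xyz=[[0,5,0],[0,18,0],[-20,18,0],[-45,18,0],[-70,18,0],[-77,10,0],[-77,-15,0],[-77,-40,0],[-77,-58,0],[-77,-63,0],[-77,-63,0],[-77,-63,0]], rotation=[[0,0,0],[0,0,0],[0,0,0],[0,0,0],[0,0,0],[0,0,0],[0,0,0],[0,0,0],[0,0,0],[0,0,0],[0,0,0],[0,0,0]])

```text
clock: 9.6
ee_pos: [0.6422, 0.0119, 0.0802]
tcp_rot: [0.0, -0.072, 0.997, 0.0]
contact_force: [0.2, 0.3, -0.9]
opening: 0.685
gripper_force: 40.0
```

Run:
```python
from h import *
c=snap('wrist','w4'); o=get_obs(); p=o['ee_pos']; print(p,o['contact_force']); T=down(.143)[:2,:2]
f=fitring(c,p[:2],p[2]+.0261,.032); print('in hand',f,T.T@(f[0]-p[:2])*1000)
h=fitring(c,(.564,.0005),.072,.035); h2=fitring(c,(.564,.0005),.072,.030); print(h,h2,'head-funnel in tool',T.T@(h[0]-f[0])*1000,T.T@(h2[0]-f[0])*1000)
```

```text
[0.64218241 0.01193646 0.08016273] [ 0.02658866 -0.4744817  -1.39406782]
in hand (array([0.6401647, 0.0123195]), np.float64(18.51143455505371)) [1.94252796 0.66668038]
(array([5.64343337e-01, 2.46862817e-04]), np.float64(24.50264549255371)) (array([0.5655376 , 0.00092124]), np.float64(23.97623634338379)) head-funnel in tool [76.76795567 -1.14387321] [75.48977645 -0.64657436]
```

Request:
send_rows(xyz=[[3,-1,0],[6,-1,0],[9,-1,0],[10,-1,0],[10,-1,0]], rotation=[[0,0,0],[0,0,0],[0,0,0],[0,0,0],[0,0,0]])

```text
clock: 10.28
ee_pos: [0.6325, 0.0082, 0.0802]
tcp_rot: [0.0, -0.072, 0.997, -0.0]
contact_force: [0.7, -0.5, -1.9]
opening: 0.688
gripper_force: 40.0
```

Request:
send_rows(xyz=[[0.5,0,0],[1,0,0],[1,0,0]], rotation=[[0,0,0],[0,0,0],[0,0,0]])

```text
clock: 10.65
ee_pos: [0.6315, 0.0081, 0.0801]
tcp_rot: [-0.0, -0.072, 0.997, -0.0]
contact_force: [0.5, -0.2, -2.4]
opening: 0.685
gripper_force: 40.0
```

Request:
send_rows(xyz=[[0.5,0,0],[1,0,0],[1,0,0]], rotation=[[0,0,0],[0,0,0],[0,0,0]])

```text
clock: 11.02
ee_pos: [0.6305, 0.008, 0.0802]
tcp_rot: [0.0, -0.072, 0.997, -0.0]
contact_force: [0.1, 0.4, -0.9]
opening: 0.683
gripper_force: 40.0
```

Request:
send_rows(xyz=[[0.5,0,0],[1,0,0],[1,0,0]], rotation=[[0,0,0],[0,0,0],[0,0,0]])

```text
clock: 11.4
ee_pos: [0.6296, 0.0078, 0.0801]
tcp_rot: [0.0, -0.072, 0.997, -0.0]
contact_force: [-0.0, -0.8, -1.2]
opening: 0.686
gripper_force: 40.0
```

Request:
send_rows(xyz=[[0.5,0,0],[0.7,0,0],[0.7,0,0]], rotation=[[0,0,0],[0,0,0],[0,0,0]])

```text
clock: 11.78
ee_pos: [0.6289, 0.0077, 0.0802]
tcp_rot: [0.0, -0.072, 0.997, -0.0]
contact_force: [-0.8, -0.2, -2.8]
opening: 0.684
gripper_force: 40.0
```

Request:
send_rows(xyz=[[0.5,0,0],[0.7,0,0],[0.7,0,0]], rotation=[[0,0,0],[0,0,0],[0,0,0]])

```text
clock: 12.15
ee_pos: [0.6287, 0.0077, 0.0803]
tcp_rot: [0.001, -0.072, 0.997, 0.0]
contact_force: [1.8, -0.2, -2.6]
opening: 0.685
gripper_force: 40.0
```

Request:
send_rows(xyz=[[0.5,0,0],[0.5,0,0]], rotation=[[0,0,0],[0,0,0]])

```text
clock: 12.4
ee_pos: [0.6285, 0.0077, 0.0804]
tcp_rot: [0.001, -0.072, 0.997, 0.0]
contact_force: [4.2, 0.3, -2.2]
opening: 0.683
gripper_force: 40.0
```

Far touch made at TCP (0.6286, 0.0077), about 4 N. Round to the right side.

Request:
send_rows(xyz=[[-5,0,0],[-14,0,0],[-14,-25,0],[-14,-50,0],[-14,-75,0],[-6,-81,0],[18,-81,0],[42,-81,0],[60,-81,0],[64,-80,0],[64,-78,0],[64,-78,0]], rotation=[[0,0,0],[0,0,0],[0,0,0],[0,0,0],[0,0,0],[0,0,0],[0,0,0],[0,0,0],[0,0,0],[0,0,0],[0,0,0],[0,0,0]])

```text
clock: 13.9
ee_pos: [0.5764, -0.078, 0.0802]
tcp_rot: [0.0, -0.072, 0.997, 0.0]
contact_force: [0.4, 0.4, -1.8]
opening: 0.684
gripper_force: 40.0
```

Run:
```python
from h import *
c=snap('wrist','w5'); o=get_obs(); p=o['ee_pos']; print(p,o['contact_force']); T=down(.143)[:2,:2]
f=fitring(c,p[:2],p[2]+.0261,.032); print('in hand',f,T.T@(f[0]-p[:2])*1000)
h=fitring(c,(.564,.0005),.072,.035); print(h,'head-funnel in tool',T.T@(h[0]-f[0])*1000)
print('rel left',T.T@([.557,.0629]-p[:2])*1000,'rel far',T.T@([.6287,.0077]-p[:2])*1000)
```

```text
[ 0.57625334 -0.07823252  0.0801398 ] [-0.41936003 -0.38990225 -1.46243758]
in hand (array([ 0.57439129, -0.07704091]), np.float64(18.509740829467773)) [1.6732268  1.44482083]
(array([ 0.5704024 , -0.00410035]), np.float64(15.873396873474121)) head-funnel in tool [-6.44681493 72.76451408]
rel left [ -1.05641486 142.43582663] rel far [-64.15784183  77.58106648]
```

Request:
send_rows(xyz=[[-0.5,3,0],[-0.5,6,0],[-0.5,8,0],[-0.5,8,0]], rotation=[[0,0,0],[0,0,0],[0,0,0],[0,0,0]])

```text
clock: 14.45
ee_pos: [0.5748, -0.0705, 0.0801]
tcp_rot: [0.0, -0.072, 0.997, 0.0]
contact_force: [-0.2, 0.1, -2.4]
opening: 0.689
gripper_force: 40.0
```

Request:
send_rows(xyz=[[0,0.6,0],[0,1.2,0],[0,1.8,0],[0,1.8,0]], rotation=[[0,0,0],[0,0,0],[0,0,0],[0,0,0]])

```text
clock: 14.95
ee_pos: [0.5746, -0.069, 0.0802]
tcp_rot: [0.0, -0.072, 0.997, -0.0]
contact_force: [0.1, -0.5, -1.9]
opening: 0.684
gripper_force: 40.0
```

Request:
send_rows(xyz=[[0,0.5,0],[0,1,0],[0,1.5,0],[0,1.5,0]], rotation=[[0,0,0],[0,0,0],[0,0,0],[0,0,0]])

```text
clock: 15.45
ee_pos: [0.5743, -0.0674, 0.0801]
tcp_rot: [-0.0, -0.072, 0.997, 0.0]
contact_force: [0.0, -0.6, -0.7]
opening: 0.684
gripper_force: 40.0
```

Expected contact is about 4.4 mm further on.

Request:
send_rows(xyz=[[0,0.6,0],[0,1.2,0],[0,1.8,0],[0,2.4,0],[0,2.4,0]], rotation=[[0,0,0],[0,0,0],[0,0,0],[0,0,0],[0,0,0]])

```text
clock: 16.08
ee_pos: [0.574, -0.0651, 0.0802]
tcp_rot: [0.0, -0.072, 0.997, 0.0]
contact_force: [0.4, 0.5, -1.1]
opening: 0.685
gripper_force: 40.0
```

Request:
send_rows(xyz=[[0,0.5,0],[0,1,0],[0,1,0]], rotation=[[0,0,0],[0,0,0],[0,0,0]])

```text
clock: 16.45
ee_pos: [0.5739, -0.0641, 0.0801]
tcp_rot: [0.0, -0.072, 0.997, 0.0]
contact_force: [0.4, -0.1, -1.2]
opening: 0.686
gripper_force: 40.0
```

Request:
send_rows(xyz=[[0,0.5,0],[0,0.5,0]], rotation=[[0,0,0],[0,0,0]])

```text
clock: 16.7
ee_pos: [0.5738, -0.0636, 0.0802]
tcp_rot: [0.0, -0.072, 0.997, -0.0]
contact_force: [-0.7, -0.1, -1.7]
opening: 0.686
gripper_force: 40.0
```

Request:
send_rows(xyz=[[0,0.5,0],[0,0.8,0],[0,0.8,0]], rotation=[[0,0,0],[0,0,0],[0,0,0]])

```text
clock: 17.08
ee_pos: [0.5737, -0.0629, 0.0802]
tcp_rot: [0.0, -0.072, 0.997, -0.0]
contact_force: [0.4, -0.4, -2.4]
opening: 0.687
gripper_force: 40.0
```

Request:
send_rows(xyz=[[0,0.5,0],[0,0.5,0]], rotation=[[0,0,0],[0,0,0]])

```text
clock: 17.32
ee_pos: [0.5737, -0.0628, 0.0802]
tcp_rot: [0.0, -0.071, 0.997, -0.0]
contact_force: [-0.1, -1.8, -2.0]
opening: 0.687
gripper_force: 40.0
```

Request:
send_rows(xyz=[[0,0.5,0],[0,0.5,0]], rotation=[[0,0,0],[0,0,0]])

```text
clock: 17.58
ee_pos: [0.5737, -0.0626, 0.0802]
tcp_rot: [0.0, -0.071, 0.997, -0.0]
contact_force: [0.9, -5.9, -1.3]
opening: 0.683
gripper_force: 40.0
```

Run:
```python
from h import *
T=down(.143)[:2,:2]
P=[]
for i in range(4):
    o=get_obs(); print(o['ee_pos'],o['contact_force'].round(2)); P.append(o['ee_pos']); capture('top')
p=np.mean(P,0)
from scipy.optimize import fsolve
L,F,Rr=T.T@[.557,.0629]*1000,T.T@[.6286,.0077]*1000,T.T@p[:2]*1000
print(L-Rr,F-Rr)
# circumcentre of the three contact positions and its radius
A=2*np.array([L-Rr,F-Rr]); b=[L@L-Rr@Rr,F@F-Rr@Rr]; c=np.linalg.solve(A,b); print('centre rel now',c-Rr,'radius',np.linalg.norm(c-Rr),'world',T@c)
```

```text
[ 0.57366352 -0.06264485  0.08018137] [ 0.89 -5.88 -1.27]
[ 0.57364772 -0.06264991  0.08017169] [ 0.45 -4.35 -1.96]
[ 0.57363939 -0.0626541   0.08018449] [ 1.55 -4.74 -2.04]
[ 0.57368496 -0.06267343  0.080204  ] [ 0.87 -6.34 -1.79]
[ -1.40445999 126.64812554] [-64.40690767  61.8076167 ]
centre rel now [-1.09578255 63.31969848] radius 63.329179335320376 world [5.65719606e+02 1.73981212e-01]
```

All three touches are done. The circle through the three contact positions has radius 63.3 mm (63.5 expected), so the head centre is at TCP (0.5657, 0.0002). I'll back off, rise, and centre above the head.

Request:
send_rows(xyz=[[0,-4,0],[0,-6,-8],[0,-6,-18],[-1,14,-20],[-1,34,-20],[-1,54,-20],[-1,63.5,-20],[-1,63.5,-20],[-1,63.5,-20],[-1,63.5,-20]], rotation=[[0,0,0],[0,0,0],[0,0,0],[0,0,0],[0,0,0],[0,0,0],[0,0,0],[0,0,0],[0,0,0],[0,0,0]])

```text
clock: 19.02
ee_pos: [0.5655, 0.0003, 0.1001]
tcp_rot: [-0.0, -0.071, 0.997, -0.0]
contact_force: [0.9, 0.4, -1.1]
opening: 0.687
gripper_force: 40.0
```

Run:
```python
from h import *
P=[]
for i in range(4): capture('top'); P.append(get_obs()['ee_pos'])
p=np.mean(P,0); print(p,rel([.5657,.0002,.0769],down(.143),p=p))
```

```text
[5.65495950e-01 5.19128459e-04 1.00095651e-01] (array([-0.2, -0.3, 23.2]), array([-8.75532018e-05, -4.23456984e-05, -4.94062617e-04]))
```

Centred within 0.3 mm. Lowering, slowly at the entry.

Request:
send_rows(xyz=[[-0.2,-0.3,4],[-0.2,-0.3,8],[-0.2,-0.3,11],[-0.2,-0.3,13],[-0.2,-0.3,15],[-0.2,-0.3,16],[-0.2,-0.3,16]], rotation=[[0,0,0],[0,0,0],[0,0,0],[0,0,0],[0,0,0],[0,0,0],[0,0,0]])

```text
clock: 20.1
ee_pos: [0.5657, 0.0009, 0.0841]
tcp_rot: [-0.0, -0.072, 0.997, -0.0]
contact_force: [0.7, 1.2, -1.3]
opening: 0.682
gripper_force: 40.0
```

Request:
send_rows(xyz=[[0,0,1],[0,0,2],[0,0,3],[0,0,4],[0,0,4]], rotation=[[0,0,0],[0,0,0],[0,0,0],[0,0,0],[0,0,0]])

```text
clock: 20.72
ee_pos: [0.5657, 0.0009, 0.0801]
tcp_rot: [-0.0, -0.072, 0.997, -0.0]
contact_force: [0.5, -0.2, -1.7]
opening: 0.685
gripper_force: 40.0
```

Request:
send_rows(xyz=[[0,0,0.7],[0,0,1.4],[0,0,2],[0,0,2]], rotation=[[0,0,0],[0,0,0],[0,0,0],[0,0,0]])

```text
clock: 21.22
ee_pos: [0.5657, 0.0008, 0.0781]
tcp_rot: [0.0, -0.072, 0.997, -0.0]
contact_force: [-0.4, 0.8, -2.4]
opening: 0.685
gripper_force: 40.0
```

Request:
send_rows(xyz=[[0,0,0.4],[0,0,0.8],[0,0,0.8]], rotation=[[0,0,0],[0,0,0],[0,0,0]])

```text
clock: 21.6
ee_pos: [0.5657, 0.0008, 0.0773]
tcp_rot: [0.0, -0.072, 0.997, -0.0]
contact_force: [0.3, 0.4, -1.3]
opening: 0.685
gripper_force: 40.0
```

Request:
send_rows(xyz=[[0,0,0.4],[0,0,0.4]], rotation=[[0,0,0],[0,0,0]])

```text
clock: 21.85
ee_pos: [0.5657, 0.0009, 0.0769]
tcp_rot: [0.0, -0.072, 0.997, -0.0]
contact_force: [0.5, 0.2, -1.9]
opening: 0.684
gripper_force: 40.0
```

Request:
send_rows(xyz=[[0,0,0.4],[0,0,0.4]], rotation=[[0,0,0],[0,0,0]])

```text
clock: 22.1
ee_pos: [0.5658, 0.0009, 0.0769]
tcp_rot: [0.0, -0.072, 0.997, -0.0]
contact_force: [-1.0, -1.7, 3.4]
opening: 0.684
gripper_force: 40.0
```

The shoulder is on the rim at exactly the predicted height. Releasing.

Request:
send_rows(xyz=[[0,0,-0.3],[0,0,-0.3],[0,0,-0.3],[0,0,-0.3],[0,0,-0.3],[0,0,-0.3]], rotation=[[0,0,0],[0,0,0],[0,0,0],[0,0,0],[0,0,0],[0,0,0]], claw=0, newtons=5)

```text
clock: 22.85
ee_pos: [0.5657, 0.0008, 0.0768]
tcp_rot: [0.0, -0.072, 0.997, -0.0]
contact_force: [0.7, -0.5, 0.2]
opening: 1.001
gripper_force: 0.0
```

Request:
send_rows(xyz=[[0,0,-5],[0,0,-15],[0,0,-35],[0,0,-65],[0,0,-100],[0,0,-120],[0,0,-120],[0,0,-120]], rotation=[[0,0,0],[0,0,0],[0,0,0],[0,0,0],[0,0,0],[0,0,0],[0,0,0],[0,0,0]])

```text
clock: 23.85
ee_pos: [0.5654, 0.0007, 0.1965]
tcp_rot: [-0.0, -0.071, 0.997, -0.0]
contact_force: [-0.3, 0.1, -0.5]
opening: 1.003
gripper_force: 0.0
```

Run:
```python
from h import *
c=snap('wrist','w6'); s=snap('scene','s6')
f=fitring(c,(.5657,.0005),.103,.032); print(f, get_obs()['contact_force'])
u,v=w2px(c,[.5657,.0005,.09])[0].astype(int); a=c['color'][max(v-60,0):max(v-60,0)+120,max(u-75,0):max(u-75,0)+150]
u,v=w2px(s,[.5657,.0005,.07])[0].astype(int); b=s['color'][v-45:v+45,u-60:u+60]
k=lambda x:cv2.resize(cv2.convertScaleAbs(x,alpha=1.3),(400,320),interpolation=cv2.INTER_CUBIC)
cv2.imwrite('pics/end.png',np.hstack([k(a),k(b)]))
```

```text
(array([0.56473118, 0.00076057]), np.float64(21.083024978637695)) [-0.11215726  1.51688821 -0.00482855]
```

View pics/end.png

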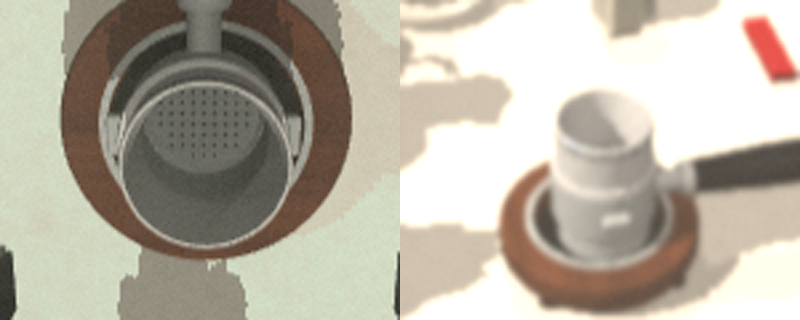

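The end crops show the funnel standing level on the head, shoulder flush on the rim (wrist crop around (205,165), scene crop joint line at about (605,185)), with the fingers clear. Handing in.

```bash
python3 -c "
from plant import sign_off; print(sign_off())"
```

```text
the job is handed in; nothing more can be done
None
```

The funnel touched the portafilter rim left, far and right at about 4–6 N each, was then lowered centrally until its shoulder sat flush on the rim, and was released; the job is handed in and I have not seen the verdict.

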